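# Tip a battery pack out of its bin compartment

### The job

Push the blue battery pack along its compartment until its front end tips down into the finger well and it stays tipped on its own, then take it out and set it down, not dropped, flat with its label up in the white tray. Leave the other two packs in their compartments, and do not disturb the multimeter or the tape roll.

Things in the scene. Friction and masses are not known exactly. Their poses are not given: they have to be found in the camera images.
- pack_blue: Target: blue plastic battery pack, a bar 150 (x) x 40 (y) x 24 mm (z), about 0.2 kg; origin at the centre of its underside, z out of its labelled top, +x towards the black-banded back end, -x towards the brass front end at the well. Lies flat, label up, in any one of the three compartments; once tipped, its z leans about 0.67 rad from vertical
- bin: Green open bin, fixed, 290 (x, from -155 to +135 mm) x 160 mm (y); origin on the bench under it, midway across; +x to its back, away from the robot. Three compartments along x, centred at y = -52, 0, +52 mm, 48 mm wide inside, 4 mm walls, tops 83 mm up. A pack has only 4 mm free each side, so cannot be gripped as it lies
- ledge_edge (a point): Front edge of the level ledge the packs lie on (57 mm above the bench), middle compartment, at bin x = -38 mm; axes as the bin. Packs overhang it by 27 to 35 mm at first. Pushed 40 to 55 mm to the front, a pack's middle passes the edge: its front end drops, its back end rises until its top corner is about 33 mm over the walls and stays up, to be gripped across its 40 mm width
- bin_back (a point): Foot of the back wall's inner face, on the ledge (57 mm up), middle compartment, at bin x = +130 mm. Between it and a pack's back end is a free gap of 45 to 53 mm at first, room for shut fingers to push from
- well_floor (a point): Middle of the finger well's floor line at the ledge, 5 mm above the bench, at bin x = -38 mm. The well runs from there to the 66 mm high front wall at bin x = -150 mm, with a level floor 52 mm lower than the ledge
- tray: White tray, fixed to the bench, 190 mm long (x), 110 mm wide (y), walls 4 mm thick and 12 mm high, floor 4 mm thick; origin at the centre of its underside. The pack can lie either way round in it
- pack_orange: Bystander: orange plastic battery pack, a bar 150 (x) x 40 (y) x 24 mm (z), about 0.2 kg; origin at the centre of its underside, z out of its labelled top, +x towards the black-banded back end, -x towards the brass front end at the well. Lies in another compartment
- pack_grey: Bystander: grey plastic battery pack, a bar 150 (x) x 40 (y) x 24 mm (z), about 0.2 kg; origin at the centre of its underside, z out of its labelled top, +x towards the black-banded back end, -x towards the brass front end at the well. Lies in another compartment
- multimeter: Bystander: yellow multimeter lying on the bench, 150 x 75 x 34 mm, origin at the centre of its underside
- tape_roll: Bystander: brown tape roll lying flat on the bench, 90 mm across, 45 mm high, origin at the centre of its underside
There are look-alikes about, which are no part of the job. Several things have the shape of the pack_blue; the one meant has the colours described above.

How it is judged:
On the way, in this order (a step that is already met when the one before it is completed fails the run):
1. the blue pack stays tipped nose down in the finger well of the bin, with the fingers not touching it (angle between pack_blue's own z axis and vertical between 0.35 and 1.1 rad and x of pack_blue in the frame of bin between -0.1 and -0.01 m and y of pack_blue in the frame of bin between -0.08 and 0.08 m and height (world z) of pack_blue below 0.09 m and contact force between the fingers and pack_blue below 0.1 N), for 0.3 s.
2. the blue pack is lowered into the tray while still held (its middle within 55 mm of the tray's underside) (horizontal distance between pack_blue and tray below 0.05 m and z of pack_blue in the frame of tray below 0.055 m and contact force between the fingers and pack_blue above 0.5 N), for 0.05 s.
At the end, for the whole second after the job is handed in: The blue pack lies flat (within 0.08 rad), label up and at rest on the tray's floor, its middle within 30 mm of the tray's middle lengthwise and 34 mm crosswise; the other packs are within 15 mm and the multimeter and tape roll within 20 mm of where they began (x of pack_blue in the frame of tray between -0.03 and 0.03 m and y of pack_blue in the frame of tray between -0.034 and 0.034 m and z of pack_blue in the frame of tray between 0 and 0.009 m and angle between pack_blue's own z axis and vertical below 0.08 rad and linear speed of pack_blue below 0.02 m/s and angular speed of pack_blue below 0.1 rad/s and distance of each of pack_orange, pack_grey from where it was at the start of the episode below 0.015 m and distance of each of multimeter, tape_roll from where it was at the start of the episode below 0.02 m); the robot touches nothing.
It fails at once if the pack orange is moved more than 15 mm (distance of pack_orange from where it was at the start of the episode above 0.015 m).
It fails at once if the pack grey is moved more than 15 mm (distance of pack_grey from where it was at the start of the episode above 0.015 m).
It fails at once if the multimeter is moved more than 20 mm (distance of multimeter from where it was at the start of the episode above 0.02 m).
It fails at once if the tape roll is moved more than 20 mm (distance of tape_roll from where it was at the start of the episode above 0.02 m).
It also fails if it takes over 61 s, if anything falls off the work surface, if the arm or the gripper's body presses on something with over 40 N, if the wrist force passes 120 N, or if a joint passes its speed limit or range.

### The arm

A 6-joint arm with a two-finger parallel gripper is mounted at the origin on the work surface. World frame = base frame: x ahead of the robot, y to its left, z up, the work surface at z = 0. Lengths are in m, angles in rad, forces in N, time in s.
With the tool pointing down it reaches from about 0.35 to 0.975 m from the base axis. Payload 4.9 kg.
Tool frame: the origin (TCP) lies on the centre line of the jaws, within the pads' length; the fingertips stand manip.tcp_to_tips ahead of it and the grasp point (between the pads) is the TCP (manip.tcp_to_tips is the distance from the TCP to the fingertips, in m); y points along the fingers, z is the direction in which the jaws open and shut, and the axes are right-handed (so a half turn about y gives the same grasp; the last joint's range is limited). The gripper opens to 85 mm and grips with 20 to 120 N. Pads are 22 mm wide; open, the fingers measure 114 mm over their backs; the gripper's body (76 mm by 85 mm) begins 54 mm behind the grasp point. The pads swing forward as they close: fully open they stand 13 mm farther back than shut.
Start: joints at [-1.253, 0.053, 1.613, -0, 1.476, -0.119], TCP at [0.264, -0.566, 0.25] pointing down, gripper open.
Joint ranges: [-3.01, 3.01], [-1.01, 2.22], [0.06, 2.58], [-1.02, 4.17], [0.09, 2.62], [-3.14, 3.14]. Speed limits (rad/s): [2.57, 2.57, 3.14, 3.14, 3.14, 3.14].

### API

Orientations are given as a unit quaternion [w, x, y, z].
In Python, from plant import manip gives the robot as it stands.
- The arm moves only by the tool apply_moves, never from a script. Its argument "moves" is a list of rows, each a list of 7 numbers: the gripper's target within -1 to 1 (shut at 1, half-way at 0, fully open at -1), then the shift along the tool's x, y, z in mm, then the turn, a rotation vector about the tool's x, y, z in degrees. A call has 1 to 20 rows; each row shifts and turns the commanded pose from where the row before left it, along the tool's axes as they then stand; what a row does not reach is not made up. A row lasts 1/10 s, in which the tool goes at most 50 mm and 8.59 degrees, less where a joint would pass 70% of its speed; a pose out of reach is approached as far as the arm can. A call with a gripper value outside its range is refused whole. The fingers move at their own pace and stop on an object; the grip force is fixed at half the most. Time passes only in rows, so rows that do not move let the fingers close. It gives the time, the measured TCP pose, the force and the opening at its end, in the units of the state.
- manip.state(): the state, without advancing time (a new reading comes with each control period).
- manip.grab_frame(name): name is "scene" or "top"; returns the picture (480x640x3 uint8, blue, green, red); there is no depth.
- manip.calibration(name): a dict with "mtx" (3x3 intrinsics, pixels), "T" (4x4, takes a point from camera to world coordinates). Camera axes: x right, y down, z forward; pixel columns grow to the right and rows downward; lengths in m; the calibration is good to about 2 mm. A picture is of the moment at which its call begins. calibration takes no time and is no camera call.
- manip.job_done(): hands the job in, once; it reports no verdict.
The state is a dict: "time": time; "joint_pos": joint angles; "joint_vel": joint speeds; "joint_efforts": joint torques, N m; "tool_pos": TCP position; "tool_rot": TCP orientation; "contact_force": force on the tool from outside, world axes, zero at the start; "ft_torque": the same for the moment, N m; "gripper_width": opening from 0.0 (shut) to 1.0 (fully open).
Only numpy, scipy, OpenCV 4.12 (cv2) and the standard library are available. Lean on these libraries where they do the work, as an engineer would, in place of code of your own. Each camera call takes 0.05 s, during which the arm holds its last target. There are 200 camera calls.

## Working session

There is one attempt and no reset: what is moved stays moved. The work goes in short steps, Python scripts to look and compute and a tool call to move; the robot and the scene stay as the last step left them, time stands still between calls to the robot, and variables do not carry over. Pictures are saved under pics/ and viewed, about 8 in all and at most 12, crops included, and the job is handed in when it is done.

Besides the shell and the picture viewer there is one more tool, called after ">>>" as name([rows], argument=value, ...), one row to a line, values as JSON. apply_moves: Moves the arm, as the interface text tells. Its arguments: {"type":"object","properties":{"moves":{"type":"array","items":{"type":"array","items":{"type":"number"}}}},"required":["moves"]}

```bash
mkdir -p pics; python3 - <<'E'
from plant import manip
import cv2,numpy as np
np.set_printoptions(precision=4,suppress=True)
for n in("scene","top"):
    cv2.imwrite(f"pics/{n}0.png",manip.grab_frame(n)); c=manip.calibration(n); print(n,c["mtx"],c["T"])
print(manip.state(),manip.tcp_to_tips)
E
```

```text
scene [[527.7806   0.     318.55  ]
 [  0.     527.7806 236.5503]
 [  0.       0.       1.    ]] [[-0.405   0.6281 -0.6644  1.2493]
 [ 0.9142  0.2679 -0.3039  0.4357]
 [-0.0129 -0.7305 -0.6828  0.8877]
 [ 0.      0.      0.      1.    ]]
top [[485.8364   0.     321.4222]
 [  0.     485.8364 240.7147]
 [  0.       0.       1.    ]] [[ 0.0094 -0.9844  0.1756  0.2939]
 [-1.     -0.0098 -0.0015  0.0835]
 [ 0.0032 -0.1756 -0.9845  1.012 ]
 [ 0.      0.      0.      1.    ]]
{'time': 0.1, 'joint_pos': array([-1.253 ,  0.0533,  1.6142,  0.    ,  1.4759, -0.119 ]), 'joint_vel': array([ 0.0006, -0.0019, -0.0037,  0.0025,  0.0013,  0.0009]), 'joint_efforts': array([  0.0014, -39.4907, -37.1363,  -0.0001,   0.0039,  -0.    ]), 'tool_pos': array([ 0.2642, -0.5658,  0.2492]), 'tool_rot': array([ 0.1531, -0.1533,  0.691 , -0.6897]), 'contact_force': array([-0.864 ,  0.0543,  0.497 ]), 'ft_torque': array([0.0321, 0.0058, 0.0384]), 'gripper_width': 0.9983149170425022} 0.019
```

View pics/scene0.png

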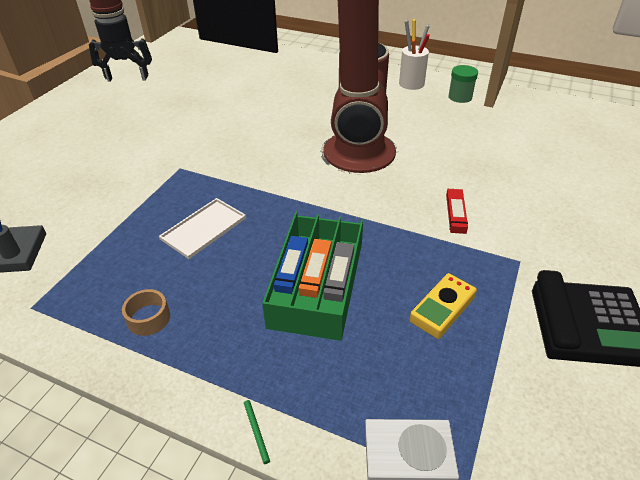

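View pics/top0.png

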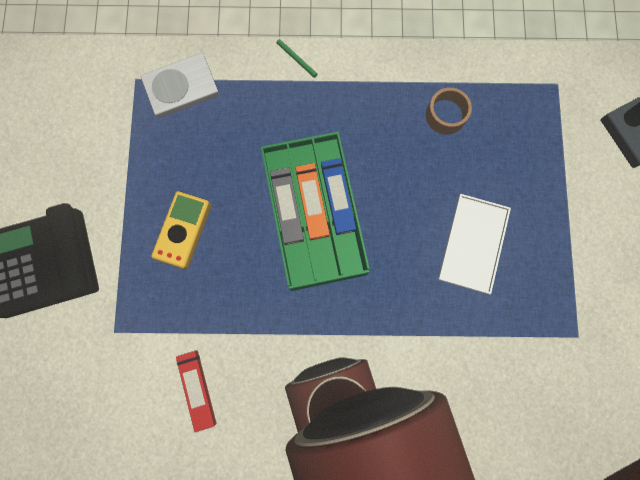

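The two views show the grey, orange and blue packs in the bin at about (286,205), (313,200) and (338,195) px in the top view. A red look-alike lies on the bench at (195,390). Blue is in the bin's right (-y) compartment, with its black band at the back. The tray is at (475,244). Next I'll measure by masks and confirm with a crop.

```bash
cat > h.py <<'E'
from plant import manip
import cv2,numpy as np
np.set_printoptions(precision=4,suppress=True)
def ray(n,uv,z):
    c=manip.calibration(n);T=c["T"]
    d=T[:3,:3]@np.linalg.inv(c["mtx"])@np.array([uv[0],uv[1],1.]);o=T[:3,3]
    return o+d*(z-o[2])/d[2]
def proj(n,p):
    c=manip.calibration(n);q=np.linalg.inv(c["T"])@np.append(p,1);q=c["mtx"]@q[:3];return q[:2]/q[2]
def big(m):
    cs=cv2.findContours(m.astype(np.uint8),cv2.RETR_EXTERNAL,cv2.CHAIN_APPROX_NONE)[0];return max(cs,key=cv2.contourArea)
E
python3 - <<'E'
from h import *
im=cv2.imread("pics/top0.png");hsv=cv2.cvtColor(im,cv2.COLOR_BGR2HSV);H,S,V=[hsv[...,i].astype(int) for i in range(3)]
roi=np.zeros(H.shape,bool);roi[120:300,250:380]=1
g=(H>45)&(H<85)&(S>80)&roi
c=big(cv2.morphologyEx(g.astype(np.uint8),cv2.MORPH_CLOSE,np.ones((9,9))))
q=cv2.approxPolyDP(cv2.convexHull(c),4,True)[:,0];print("bin px",q.tolist())
for p in q: print("  z83",ray("top",p,.083)[:2],"z66",ray("top",p,.066)[:2])
print("blue at pack",hsv[222,345],"mat",hsv[250,400])
b=(H>100)&(H<125)&(S>170)&(V>100)&roi
c=big(b);r=cv2.minAreaRect(c);bp=cv2.boxPoints(r);print("blue",r)
for p in bp: print("  z81",p,ray("top",p,.081)[:2])
w=(S<60)&(V>180);w[:190]=0;w[300:]=0;w[:,:430]=0;w[:,520:]=0
r=cv2.minAreaRect(big(w));print("tray",r)
for p in cv2.boxPoints(r): print("  z12",ray("top",p,.012)[:2])
cv2.imwrite("pics/crop1.png",cv2.resize(im[125:295,250:380],None,fx=3.5,fy=3.5,interpolation=cv2.INTER_CUBIC))
E
```

```text
bin px [[338, 132], [368, 272], [291, 290], [261, 147]]
  z83 [0.6833 0.0506] z66 [0.6905 0.05  ]
  z83 [ 0.3994 -0.008 ] z66 [ 0.4014 -0.0097]
  z83 [0.3635 0.1391] z66 [0.3648 0.1402]
  z83 [0.6498 0.2053] z66 [0.6563 0.2075]
blue at pack [110 153 165] mat [109 104 132]Traceback (most recent call last):
  File "<stdin>", line 10, in <module>
  File "h.py", line 11, in big
    cs=cv2.findContours(m.astype(np.uint8),cv2.RETR_EXTERNAL,cv2.CHAIN_APPROX_NONE)[0];return max(cs,key=cv2.contourArea)
                                                                                              ~~~^^^^^^^^^^^^^^^^^^^^^^^^
ValueError: max() iterable argument is empty
```

```bash
python3 - <<'E'
from h import *
im=cv2.imread("pics/top0.png");hsv=cv2.cvtColor(im,cv2.COLOR_BGR2HSV);H,S,V=[hsv[...,i].astype(int) for i in range(3)]
B=np.array([[.6833,.0506],[.4014,-.0097],[.3648,.1402],[.6563-.0065,.2053]])
xv=(B[0]-B[1]+B[3]-B[2]);yaw=np.arctan2(xv[1],xv[0]);yv=B[3]-B[0]+B[2]-B[1];yaw2=np.arctan2(-yv[0],yv[1])
yaw=(2*yaw+yaw2)/3
X=np.array([np.cos(yaw),np.sin(yaw)]);Y=np.array([-X[1],X[0]]);O=B.mean(0)+X*.010
print("bin yaw",yaw,yaw2,"origin",O)
roi=np.zeros(H.shape,bool);roi[150:240,318:358]=1
b=(H>100)&(H<122)&(S>130)&roi
c=big(cv2.morphologyEx(b.astype(np.uint8),cv2.MORPH_CLOSE,np.ones((5,5))));r=cv2.minAreaRect(c);print("blue",r)
for p in cv2.boxPoints(r):
    w=ray("top",p,.081)[:2]-O;print("  z81",p,"bin",w@X,w@Y)
w=(S<60)&(V>180);w[:190]=0;w[300:]=0;w[:,:430]=0;w[:,520:]=0
r=cv2.minAreaRect(big(w));print("tray",r)
P=[]
for p in cv2.boxPoints(r): P.append(ray("top",p,.012)[:2]);print("  z12",p,P[-1])
print(np.mean(P,0),[np.linalg.norm(P[i]-P[i-1]) for i in range(4)])
i=np.argmax([np.linalg.norm(P[i]-P[i-1]) for i in range(4)]);d=P[i]-P[i-1];print("tray yaw",np.arctan2(d[1],d[0]))
k=3.5;cr=cv2.resize(im[125:295,250:380],None,fx=k,fy=k,interpolation=cv2.INTER_CUBIC)
for x,y,z in[(-.155,-.08,.066),(.135,-.08,.083),(.135,.08,.083),(-.155,.08,.066),(-.038,-.052,.057),(.13,-.052,.057),(.13,-.026,.083),(-.038,-.026,.083),(.105,-.052,.06)]:
    u=proj("top",[*(O+x*X+y*Y),z]);cv2.circle(cr,tuple(int(v) for v in (u-[250,125]+.5)*k),3,(255,0,255),-1)
cv2.imwrite("pics/crop1.png",cr)
E
```

```text
bin yaw 0.22053145412988975 0.2261993421186578 origin [0.5346 0.0988]
blue ((338.35247802734375, 195.53219604492188), (73.59593963623047, 19.966650009155273), 77.69197845458984)
  z81 [320.7545 161.7081] bin 0.08106947128178586 -0.03245239283687224
  z81 [340.2622 157.4519] bin 0.08164613536479305 -0.07263675688794094
  z81 [355.9505 229.3563] bin -0.06856475667302256 -0.07078752280169039
  z81 [336.4427 233.6125] bin -0.0688709694638658 -0.03166546859632449
tray ((475.29412841796875, 243.32354736328125), (53.600372314453125, 89.7381820678711), 14.03624439239502)
  z12 [438.4118 280.353 ] [ 0.3916 -0.1601]
  z12 [460.1765 193.2941] [ 0.5778 -0.2126]
  z12 [512.1765 206.2941] [ 0.5504 -0.3218]
  z12 [490.4118 293.353 ] [ 0.3659 -0.2661]
[ 0.4714 -0.2402] [np.float64(0.10904806110844731), np.float64(0.1934210653657791), np.float64(0.11256965258182537), np.float64(0.1927181898677267)]
tray yaw -0.2748763901355575
```

View pics/crop1.png

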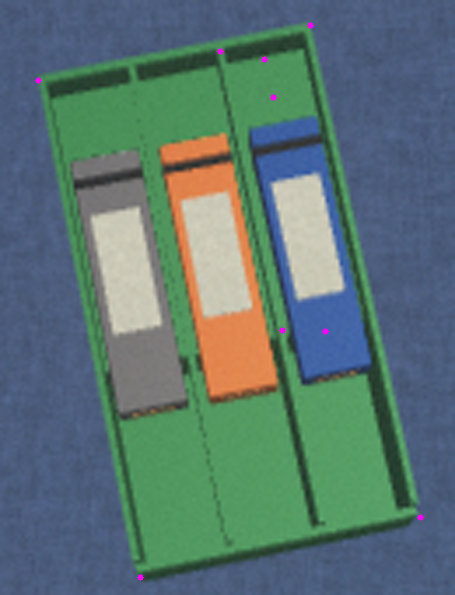

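The crop confirms the blue pack: blue body, black band at the back, cream label, brass front end. It lies in the right compartment and measures 150x40, with bin x from -69 to +81 and y = -52. The projected bin corners and compartment points land on the rim. Next I'll plan the approach to the gap behind it.

```bash
cat >> h.py <<'E'
from scipy.spatial.transform import Rotation as R
YAW=.2205;O=np.array([.5346,.0988]);TR=np.array([.4714,-.2402]);TYAW=-.275
def binw(x,y,z):
    c,s=np.cos(YAW),np.sin(YAW);return np.array([O[0]+c*x-s*y,O[1]+s*x+c*y,z])
def ori(yaw,t,sg):
    # approach (tool y) leans t from down towards +heading; jaw axis z = sg*left
    c,s=np.cos(yaw),np.sin(yaw);f=np.array([c,s,0]);l=np.array([-s,c,0.])
    y=np.sin(t)*f+np.array([0,0,-np.cos(t)]);z=sg*l;return np.column_stack([np.cross(y,z),y,z])
def cur():
    s=manip.state();q=s["tool_rot"];return s,R.from_quat([q[1],q[2],q[3],q[0]]).as_matrix(),s["tool_pos"]
def plan(p,M):
    s,C,q=cur();rv=R.from_matrix(C.T@M).as_rotvec(degrees=True)
    print("rot deg",rv,"| then shift mm (in new axes)",M.T@(p-q)*1e3,"| in cur axes",C.T@(p-q)*1e3)
E
python3 - <<'E'
from h import *
s,C,q=cur();print(C,q,manip.tcp_to_tips)
p=binw(.106,-.052,.20);print(p)
for sg in(1,-1):plan(p,ori(YAW,0,sg))
E
```

```text
[[-0.9061 -0.0006  0.423 ]
 [-0.423   0.0017 -0.9061]
 [-0.0002 -1.     -0.0018]] [ 0.2642 -0.5658  0.2492] 0.019
[0.6494 0.0712 0.2   ]
rot deg [  -0.0025 -167.6076   -0.1541] | then shift mm (in new axes) [515.1872  49.1716 537.3956] | in cur axes [-618.5004   50.0633 -414.223 ]
rot deg [ 0.1049 12.3924 -0.0017] | then shift mm (in new axes) [-515.1872   49.1716 -537.3956] | in cur axes [-618.5004   50.0633 -414.223 ]
```

>>> apply_moves([
  [1,0,0,0,0,6.2,0],
  [1,0,0,0,0,6.2,0],
  [1,-28.6,0,-29.9,0,0,0],
  [1,-28.6,0,-29.9,0,0,0],
  [1,-28.6,0,-29.9,0,0,0],
  [1,-28.6,0,-29.9,0,0,0],
  [1,-28.6,0,-29.9,0,0,0],
  [1,-28.6,0,-29.9,0,0,0],
  [1,-28.6,0,-29.9,0,0,0],
  [1,-28.6,0,-29.9,0,0,0],
  [1,-28.6,0,-29.9,0,0,0],
  [1,-28.6,0,-29.9,0,0,0],
  [1,-28.6,0,-29.9,0,0,0],
  [1,-28.6,0,-29.9,0,0,0],
  [1,-28.6,0,-29.9,0,0,0],
  [1,-28.6,0,-29.9,0,0,0],
  [1,-28.6,0,-29.9,0,0,0],
  [1,-28.6,0,-29.9,0,0,0],
  [1,-28.6,0,-29.9,0,0,0],
  [1,-28.6,0,-29.9,0,0,0],
])

```text
time: 2.1
tool_pos: [0.6495, 0.0731, 0.2496]
tool_rot: [-0.077, 0.078, -0.703, 0.703]
contact_force: [0.4, 0.1, -0.8]
gripper_width: 0.0
```

```bash
python3 - <<'E'
from h import *
s,C,q=cur();print(q,s["gripper_width"],s["contact_force"],manip.tcp_to_tips)
plan(binw(.106,-.052,.082),ori(YAW,0,-1))
E
```

```text
[0.6495 0.0731 0.2496] 0.0003703427932493751 [ 0.3998  0.0817 -0.7624] 0.019
rot deg [0.0061 0.0073 0.057 ] | then shift mm (in new axes) [  0.4634 167.6081   1.7811] | in cur axes [  0.2968 167.6082   1.7989]
```

>>> apply_moves([
  [1,0,30,1.8,0,0,0],
  [1,0,30,0,0,0,0],
  [1,0,30,0,0,0,0],
  [1,0,25,0,0,0,0],
  [1,0,18,0,0,0,0],
  [1,0,12,0,0,0,0],
  [1,0,10,0,0,0,0],
  [1,0,6,0,0,0,0],
  [1,0,6,0,0,0,0],
  [1,0,0,0,0,0,0],
])

```text
time: 3.1
tool_pos: [0.6495, 0.0696, 0.0831]
tool_rot: [0.078, -0.078, 0.703, -0.703]
contact_force: [0.1, 0.4, 0.5]
gripper_width: -0.002
```

```bash
python3 - <<'E'
from h import *
s,C,q=cur();print(q,s["contact_force"])
a=manip.grab_frame("top")[110:310,230:390];b=manip.grab_frame("scene")[190:350,230:390]
a=cv2.resize(a,(440,550),interpolation=2);b=cv2.resize(b,(360,360),interpolation=2)
o=np.zeros((550,800,3),np.uint8);o[:,:440]=a;o[:360,440:]=b;cv2.imwrite("pics/p4.png",o)
E
```

```text
[0.6495 0.0696 0.0831] [0.0717 0.3508 0.5431]
```

View pics/p4.png

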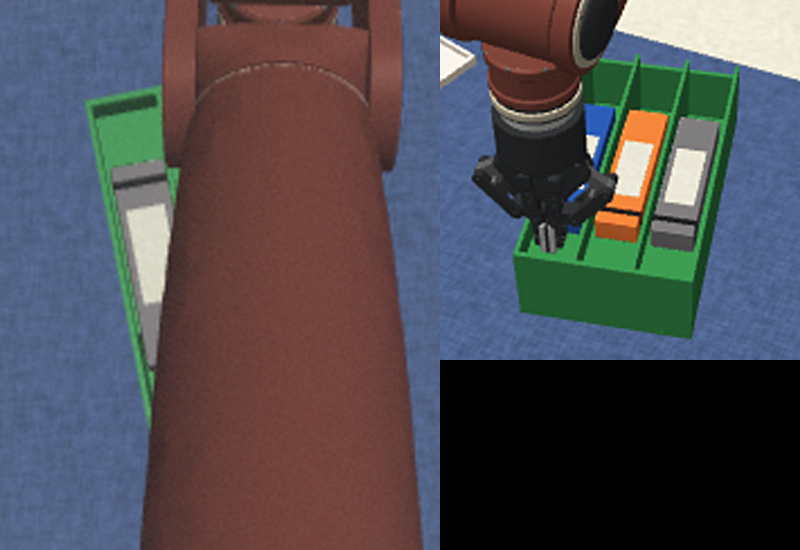

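The fingers are in the right-hand compartment behind the blue pack, with no contact force. Pushing next: tool +x points towards the front.

>>> apply_moves([
  [1,3,0,0,0,0,0],
  [1,3,0,0,0,0,0],
  [1,3,0,0,0,0,0],
  [1,3,0,0,0,0,0],
  [1,3,0,0,0,0,0],
  [1,3,0,0,0,0,0],
  [1,3,0,0,0,0,0],
  [1,3,0,0,0,0,0],
  [1,3,0,0,0,0,0],
  [1,3,0,0,0,0,0],
  [1,3,0,0,0,0,0],
  [1,3,0,0,0,0,0],
  [1,3,0,0,0,0,0],
  [1,3,0,0,0,0,0],
  [1,3,0,0,0,0,0],
  [1,3,0,0,0,0,0],
  [1,1,0,0,0,0,0],
  [1,0,0,0,0,0,0],
])

```text
time: 5.0
tool_pos: [0.6014, 0.0589, 0.0832]
tool_rot: [-0.078, 0.078, -0.703, 0.703]
contact_force: [1.6, 0.2, 0.8]
gripper_width: -0.002
```

>>> apply_moves([
  [1,2,0,0,0,0,0],
  [1,2,0,0,0,0,0],
  [1,2,0,0,0,0,0],
  [1,1,0,0,0,0,0],
  [1,1,0,0,0,0,0],
  [1,1,0,0,0,0,0],
  [1,0,0,0,0,0,0],
  [1,0,0,0,0,0,0],
])

```text
time: 5.8
tool_pos: [0.5926, 0.057, 0.0832]
tool_rot: [0.078, -0.078, 0.703, -0.703]
contact_force: [1.3, 0.6, 0.1]
gripper_width: -0.001
```

```bash
python3 - <<'E'
from h import *
s,C,q=cur();d=q[:2]-O;X=np.array([np.cos(YAW),np.sin(YAW)]);print(q,"bin x",d@X,"y",d@[-X[1],X[0]],s["contact_force"])
cv2.imwrite("pics/p5.png",cv2.resize(manip.grab_frame("scene")[180:350,220:390],(600,600),interpolation=2))
E
```

```text
[0.5926 0.057  0.0832] bin x 0.04748217664190478 y -0.05350826656909335 [1.2833 0.6267 0.1074]
```

View pics/p5.png

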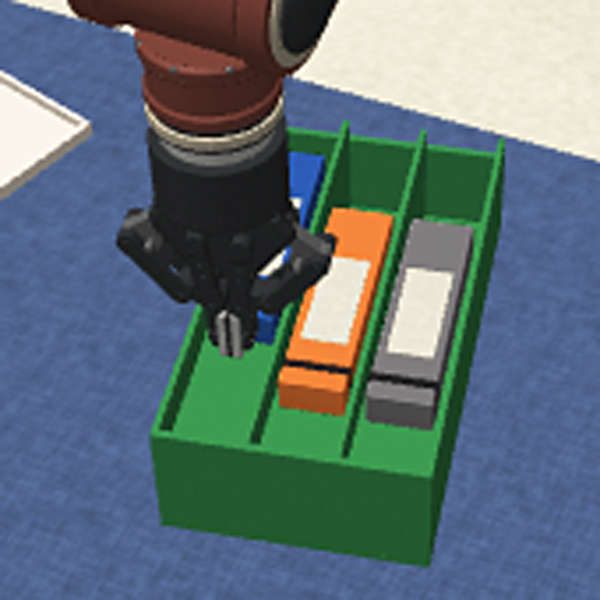

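The pack is still flat and has been pushed about 44 mm. I'll continue in 1 mm steps.

>>> apply_moves([
  [1,1,0,0,0,0,0],
  [1,1,0,0,0,0,0],
  [1,1,0,0,0,0,0],
  [1,1,0,0,0,0,0],
  [1,1,0,0,0,0,0],
  [1,0,0,0,0,0,0],
  [1,0,0,0,0,0,0],
  [1,0,0,0,0,0,0],
  [1,0,0,0,0,0,0],
])

```text
time: 6.75
tool_pos: [0.5878, 0.0559, 0.0832]
tool_rot: [-0.078, 0.078, -0.703, 0.703]
contact_force: [1.0, 0.0, 0.7]
gripper_width: 0.003
```

```bash
python3 - <<'E'
from h import *
s,C,q=cur();d=q[:2]-O;X=np.array([np.cos(YAW),np.sin(YAW)]);print(q,"bin x",d@X,"y",d@[-X[1],X[0]],s["contact_force"])
a=manip.grab_frame("scene");b=cv2.imread("pics/p5.png")
cv2.imwrite("pics/p6.png",a)
h=cv2.cvtColor(a[215:290,285:320],cv2.COLOR_BGR2HSV);m=(h[...,0]>100)&(h[...,0]<122)&(h[...,1]>130);print(m.sum())
b=cv2.resize(b,(170,170),interpolation=cv2.INTER_AREA);h=cv2.cvtColor(b[35:110,65:100],cv2.COLOR_BGR2HSV);m=(h[...,0]>100)&(h[...,0]<122)&(h[...,1]>130);print(m.sum())
cr=a[180:350,220:390];print("px changed vs p5",(cv2.absdiff(cr,b).max(2)>50).sum())
E
```

```text
[0.5878 0.0559 0.0832] bin x 0.04256924839543586 y -0.05352877371078442 [0.9573 0.0116 0.6571]
219
204
px changed vs p5 749
```

```bash
python3 - <<'E'
from h import *
a=cv2.imread("pics/p6.png");cv2.imwrite("pics/p6c.png",cv2.resize(a[180:350,220:390],(600,600),interpolation=2))
E
```

```text
(no output)
```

View pics/p6c.png

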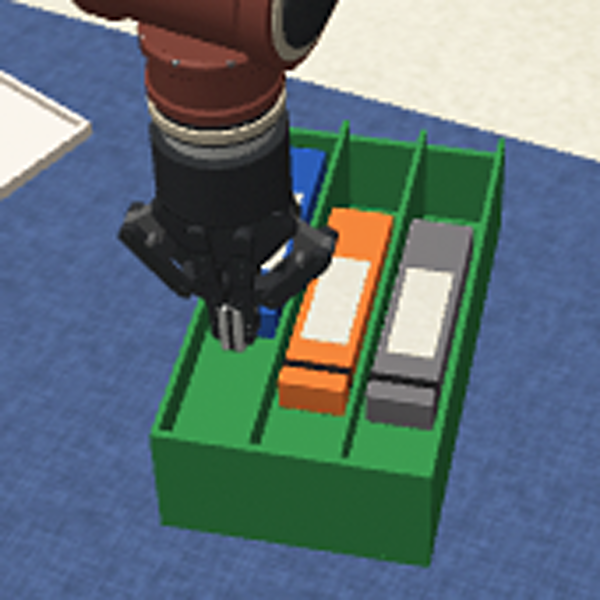

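It is still flat, so I'll keep pushing.

>>> apply_moves([
  [1,1,0,0,0,0,0],
  [1,1,0,0,0,0,0],
  [1,1,0,0,0,0,0],
  [1,1,0,0,0,0,0],
  [1,0,0,0,0,0,0],
  [1,0,0,0,0,0,0],
  [1,0,0,0,0,0,0],
  [1,0,0,0,0,0,0],
])

```text
time: 7.6
tool_pos: [0.5841, 0.055, 0.0832]
tool_rot: [-0.078, 0.078, -0.703, 0.703]
contact_force: [1.5, -0.3, 0.9]
gripper_width: -0.001
```

```bash
python3 - <<'E'
from h import *
s,C,q=cur();d=q[:2]-O;X=np.array([np.cos(YAW),np.sin(YAW)]);print("bin x",d@X,s["contact_force"])
a=manip.grab_frame("scene");cv2.imwrite("pics/p7.png",a);b=cv2.imread("pics/p6.png")
for a in(b,a):
    h=cv2.cvtColor(a[180:300,270:330],cv2.COLOR_BGR2HSV).astype(int);m=(h[...,0]>100)&(h[...,0]<122)&(h[...,1]>160);print(m.sum(),np.argwhere(m).mean(0),np.argwhere(m).max(0),np.argwhere(m).min(0))
E
```

```text
bin x 0.0386743939611686 [ 1.5083 -0.3174  0.9019]
198 [60.8384 34.0404] [105  47] [41 23]
199 [60.1106 34.4171] [104  45] [41 23]
```

>>> apply_moves([
  [1,1,0,0,0,0,0],
  [1,1,0,0,0,0,0],
  [1,1,0,0,0,0,0],
  [1,0,0,0,0,0,0],
  [1,0,0,0,0,0,0],
  [1,0,0,0,0,0,0],
])

```text
time: 8.25
tool_pos: [0.5811, 0.0543, 0.0832]
tool_rot: [0.078, -0.078, 0.703, -0.703]
contact_force: [1.9, 0.8, 1.2]
gripper_width: -0.001
```

```bash
python3 - <<'E'
from h import *
s,C,q=cur();d=q[:2]-O;X=np.array([np.cos(YAW),np.sin(YAW)]);print("bin x",d@X,s["contact_force"])
a=manip.grab_frame("scene");cv2.imwrite("pics/p8.png",a);b=cv2.imread("pics/p7.png")
for a in(b,a):
    h=cv2.cvtColor(a[180:300,270:330],cv2.COLOR_BGR2HSV).astype(int);m=(h[...,0]>100)&(h[...,0]<122)&(h[...,1]>160);print(m.sum(),np.argwhere(m).mean(0),np.argwhere(m).max(0),np.argwhere(m).min(0))
E
```

```text
bin x 0.03562809067793417 [1.8675 0.7592 1.1891]
199 [60.1106 34.4171] [104  45] [41 23]
200 [59.16  34.615] [105  47] [ 2 24]
```

```bash
python3 - <<'E'
from h import *
X=np.array([np.cos(YAW),np.sin(YAW)])
for uv in[(297,275),(297.5,273)]:
  for z in(.057,.065): 
    d=ray("scene",uv,z)[:2]-O;print(uv,z,d@X,d@[-X[1],X[0]])
a=cv2.imread("pics/p8.png");cv2.imwrite("pics/p8c.png",cv2.resize(a[205:295,265:335],(560,720)[:2] if 0 else (466,600),interpolation=2))
E
```

```text
(297, 275) 0.057 0.02795236108322908 -0.03340794805636392
(297, 275) 0.065 0.03510912582377708 -0.031425245978211426
(297.5, 273) 0.057 0.022062343506559424 -0.03366193516685441
(297.5, 273) 0.065 0.029275832661999648 -0.03167678703993451
```

View pics/p8c.png

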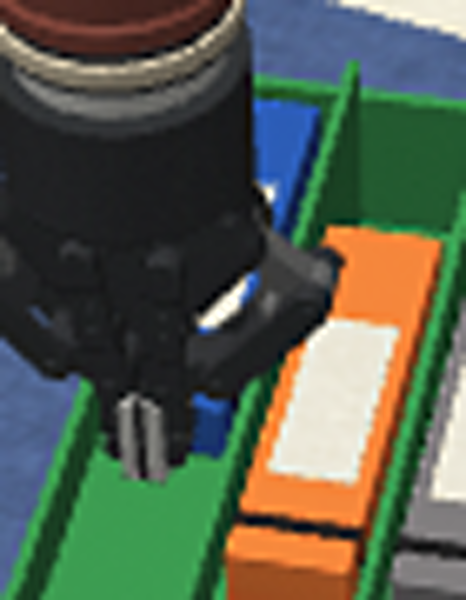

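The pack is over-pushed but still level, with the back end at x≈+23 mm and its middle past the edge. Finger friction on the back face is probably holding it down, so I'll back off.

>>> apply_moves([
  [1,-3,0,0,0,0,0],
  [1,-5,0,0,0,0,0],
  [1,-6,0,0,0,0,0],
  [1,-6,0,0,0,0,0],
  [1,-6,0,0,0,0,0],
  [1,0,0,0,0,0,0],
  [1,0,0,0,0,0,0],
  [1,0,0,0,0,0,0],
  [1,0,0,0,0,0,0],
])

```text
time: 9.2
tool_pos: [0.6063, 0.06, 0.0832]
tool_rot: [0.078, -0.078, 0.703, -0.703]
contact_force: [-1.3, 1.0, 1.3]
gripper_width: -0.002
```

```bash
python3 - <<'E'
from h import *
s,C,q=cur();print(q,s["contact_force"])
a=manip.grab_frame("scene");cv2.imwrite("pics/p9.png",a);cv2.imwrite("pics/p9c.png",cv2.resize(a[195:295,260:335],(450,600),interpolation=2))
E
```

```text
[0.6063 0.06   0.0832] [-1.2981  1.0147  1.328 ]
```

View pics/p9c.png

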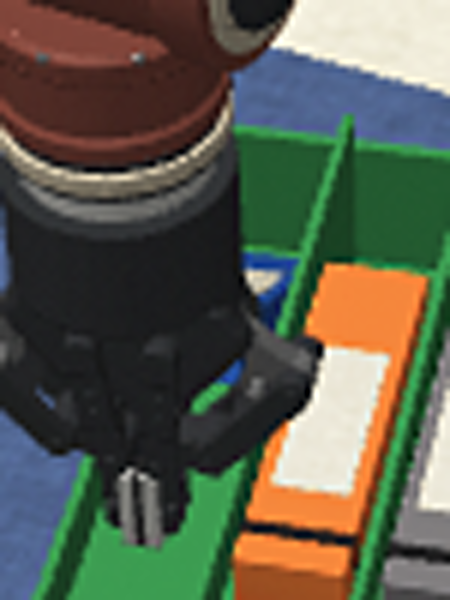

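It tipped after the fingers backed off: the label has swung down and the back-end area is clear. I'll raise the tool and move it aside for a clear view.

>>> apply_moves([
  [1,0,-10,0,0,0,0],
  [1,0,-25,0,0,0,0],
  [1,0,-35,0,0,0,0],
  [1,0,-40,0,0,0,0],
  [0.2,0,-40,0,0,0,0],
  [0.2,0,-10,40,0,0,0],
  [0.2,0,0,40,0,0,0],
  [0.2,0,0,40,0,0,0],
  [0.2,0,0,40,0,0,0],
  [0.2,0,0,40,0,0,0],
  [0.2,0,0,0,0,0,0],
])

```text
time: 10.35
tool_pos: [0.6506, -0.1397, 0.2441]
tool_rot: [-0.076, 0.076, -0.702, 0.704]
contact_force: [0.5, 1.2, 0.1]
gripper_width: 0.398
```

```bash
python3 - <<'E'
from h import *
s,C,q=cur();print(q,s["contact_force"],s["gripper_width"])
t=manip.grab_frame("top");sc=manip.grab_frame("scene");cv2.imwrite("pics/t10.png",t);cv2.imwrite("pics/s10.png",sc)
o=np.zeros((560,800,3),np.uint8);o[:,:400]=cv2.resize(t[130:291,255:370],(400,560),interpolation=2);o[:,400:]=cv2.resize(sc[200:312,265:345],(400,560),interpolation=2);cv2.imwrite("pics/p10.png",o)
E
```

```text
[ 0.6506 -0.1397  0.2441] [0.5332 1.1918 0.1371] 0.3980701494916764
```

View pics/p10.png

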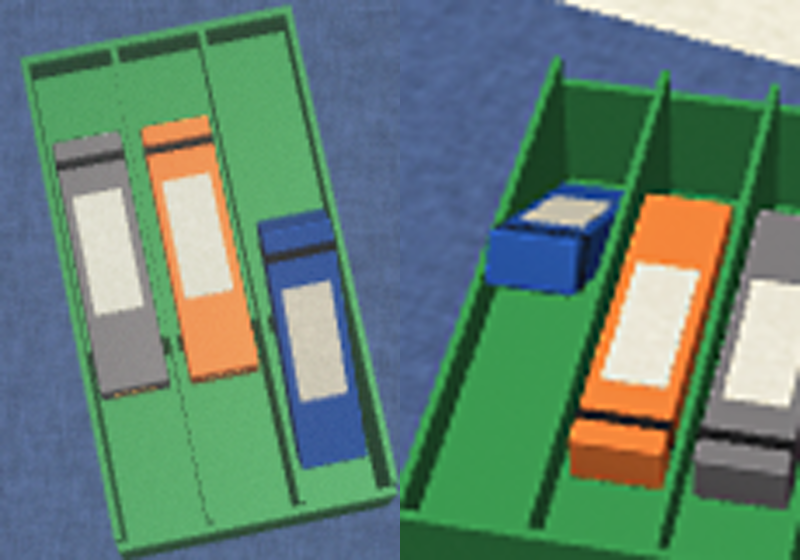

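The pack is tipped and stable, the label leaning towards the robot and the raised back end clear of the walls. In crop px, the back face spans (488,230) to (580,292) in the scene view. I'll measure its corners from both views.

```bash
python3 - <<'E'
from h import *
X=np.array([np.cos(YAW),np.sin(YAW)]);Y=np.array([-X[1],X[0]])
def tri(a,b):
    A=[];r=[]
    for n,uv in(("top",a),("scene",b)):
        o=manip.calibration(n)["T"][:3,3];d=ray(n,uv,0)-o;d/=np.linalg.norm(d);P=np.eye(3)-np.outer(d,d);A.append(P);r.append(P@o)
    p=np.linalg.lstsq(np.vstack(A),np.hstack(r),rcond=None)[0];e=np.linalg.norm(np.hstack(r)-np.vstack(A)@p);q=p[:2]-O
    print("bin",q@X,q@Y,p[2],"err",e)
tri((348.4,190.7),(282.4,256));tri((329.2,194.7),(301,258.4))
for nm,uv,z in[("TC-L",(282.6,246),.117),("TC-R",(301.4,248),.117)]:
    d=ray("scene",uv,z)[:2]-O;print(nm,d@X,d@Y)
for p in[(.014,-.072,.098),(.014,-.032,.098),(-.001,-.072,.117),(-.001,-.032,.117)]:
    w=binw(*p);print(p,proj("top",w),proj("scene",w))
# bystander check, plan
t=.40;ph=.67
for bx,bz in[(.014,.098)]:
    u=np.array([np.cos(ph),np.sin(ph)]);w=np.array([-np.sin(ph),np.cos(ph)])
    tip=np.array([bx,bz])-.0115*u+.0045*w; a=np.array([np.sin(t),-np.cos(t)]);tcp=tip-.019*a
    print("tip",tip,"tcp",tcp); M=ori(YAW,t,-1);T=binw(tcp[0],-.052,tcp[1]);plan(T,M);print("above:");plan(T-.10*M[:,1],M)
E
```

```text
bin 0.008352081193153307 -0.07060008219761103 0.0887963620755056 err 0.0027848620955839404
bin 0.008163501765203387 -0.030951716145420385 0.08875354218065937 err 0.004212815893239194
TC-L 0.0064427318716490205 -0.06689777287633848
TC-R 0.005112495198112841 -0.026711846435792747
(0.014, -0.072, 0.098) [347.7998 186.892 ] [279.924  254.5842]
(0.014, -0.032, 0.098) [327.751 191.029] [298.3441 257.0387]
(-0.001, -0.072, 0.117) [350.0872 191.4823] [281.1157 243.2832]
(-0.001, -0.032, 0.117) [329.5809 195.7223] [299.5797 245.6811]
tip [0.0022 0.0944] tcp [-0.0052  0.1119]
rot deg [-0.0059 -0.1068 22.8977] | then shift mm (in new axes) [ 112.7987   95.551  -202.3129] | in cur axes [  67.1037  131.9643 -202.1548]
above:
rot deg [-0.0059 -0.1068 22.8977] | then shift mm (in new axes) [ 112.7987   -4.449  -202.3129] | in cur axes [ 106.0124   39.8442 -202.1081]
```

```bash
python3 - <<'E'
from h import *
print("scene edges meas BC (282.4,256)(301,258.4) TC (282.6,246)(301.4,248); top edge (348.4,190.7)(329.2,194.7)")
for L in(.084,.088,.092,.096):
    s=.052/L;c=np.sqrt(1-s*s);b=np.array([-.038+(.15-L)*c,.005+.15*s]);t=b+.024*np.array([-s,c]);f=t-.15*np.array([c,s])
    print(L,"phi",np.arcsin(s),"BC",b,"TC",t)
    for nm,e in(("BC",b),("TC",t),("frontTop",f)): print("  ",nm,*[proj(n,binw(e[0],y,e[1])) for n in("top","scene") for y in(-.072,-.032)])
# static check for scene bias: bin rim back corners & orange etc
for p in[(.135,-.08,.083),(.135,.08,.083)]: print(p,proj("scene",binw(*p)),proj("top",binw(*p)))
for n in("top","scene"):
    im=cv2.imread(f"pics/{n[0]}10.png");h=cv2.cvtColor(im,cv2.COLOR_BGR2HSV).astype(int)
    g=(h[...,0]>45)&(h[...,0]<85)&(h[...,1]>80);g[:, :250]=0;g[:,385:]=0;g[:120]=0;g[350:]=0
    print(n,cv2.approxPolyDP(cv2.convexHull(big(cv2.morphologyEx(g.astype(np.uint8),3,np.ones((9,9))))),4,True)[:,0].tolist())
E
```

```text
scene edges meas BC (282.4,256)(301,258.4) TC (282.6,246)(301.4,248); top edge (348.4,190.7)(329.2,194.7)
0.084 phi 0.6675294446358329 BC [0.0138 0.0979] TC [-0.001   0.1167]
   BC [347.8144 186.9935] [327.7679 191.1302] [279.9477 254.5771] [298.3644 257.0311]
   TC [350.0804 191.5366] [329.5805 195.7754] [281.127  243.3761] [299.5875 245.774 ]
   frontTop [359.9084 258.2241] [340.8912 262.2665] [295.6117 237.8678] [311.9738 239.9576]
0.088 phi 0.6321852486807452 BC [0.012  0.0936] TC [-0.0022  0.113 ]
   BC [347.895  188.4818] [327.9298 192.6042] [280.2839 255.3871] [298.6334 257.8363]
   TC [350.0925 192.6331] [329.6689 196.858 ] [281.3666 244.2723] [299.7728 246.6679]
   frontTop [360.4017 260.2433] [341.3615 264.2941] [296.0128 236.4911] [312.3411 238.5696]
0.092 phi 0.6006967529359306 BC [0.0098 0.0898] TC [-0.0037  0.1096]
   BC [348.0253 190.0771] [328.132  194.1874] [280.6481 255.9534] [298.931  258.3965]
   TC [350.1612 193.8846] [329.8057 198.0977] [281.6442 244.9317] [299.9951 247.3234]
   frontTop [360.8864 262.2427] [341.8246 266.3014] [296.4076 235.1611] [312.702  237.2287]
0.096 phi 0.5724185720928202 BC [0.0074 0.0862] TC [-0.0056  0.1064]
   BC [348.1954 191.7522] [328.3661 195.8521] [281.0329 256.3173] [299.2501 258.7533]
   TC [350.2759 195.2563] [329.9813 199.4591] [281.9512 245.3921] [300.2463 247.7788]
   frontTop [361.3643 264.2279] [342.2823 268.2942] [296.7973 233.8688] [313.0578 235.9258]
(0.135, -0.08, 0.083) [261.3088 302.0737] [338.1509 131.7677]
(0.135, 0.08, 0.083) [341.2916 313.9195] [260.4366 147.4301]
top [[338, 132], [368, 272], [291, 290], [261, 147]]
scene [[362, 219], [341, 339], [266, 328], [262, 303], [295, 212]]
```

Both views fit a pack tipped about 0.61 rad, with bottom-back corner at (x 11, z 91) mm and top-back corner at (-3, 111) mm. I'm planning the grip so the tips stay above the walls.

```bash
cat >> h.py <<'E'
def grip(t=.40,ph=.612,B=(.0107,.0912),u_=-.010,w_=.006,y=-.051,back=0.):
    u=np.array([np.cos(ph),np.sin(ph)]);w=np.array([-np.sin(ph),np.cos(ph)])
    tip=np.array(B)+u_*u+w_*w; a=np.array([np.sin(t),-np.cos(t)]);tcp=tip-(.019+back)*a
    print("tip z",tip[1],"low corner z",tip[1]-.011*np.sin(t))
    return binw(tcp[0],y,tcp[1]),ori(YAW,t,-1)
E
python3 - <<'E'
from h import *
plan(*grip(back=.08));plan(*grip())
E
```

```text
tip z 0.09036594777327397 low corner z 0.08608234600787881
rot deg [-0.0059 -0.1068 22.8977] | then shift mm (in new axes) [ 117.2412   18.0372 -203.3129] | in cur axes [ 101.3576   62.2873 -203.1106]
tip z 0.09036594777327397 low corner z 0.08608234600787881
rot deg [-0.0059 -0.1068 22.8977] | then shift mm (in new axes) [ 117.2412   98.0372 -203.3129] | in cur axes [  70.2306  135.9834 -203.148 ]
```

>>> apply_moves([
  [-0.45,0,0,0,0,0,7.6],
  [-0.45,0,0,0,0,0,7.6],
  [-0.45,0,0,0,0,0,7.7],
  [-0.45,23.4,0,-40.6,0,0,0],
  [-0.45,23.4,0,-40.6,0,0,0],
  [-0.45,23.4,0,-40.6,0,0,0],
  [-0.45,23.4,0,-40.6,0,0,0],
  [-0.45,23.4,0,-40.6,0,0,0],
  [-0.45,0,10,0,0,0,0],
  [-0.45,0,0,0,0,0,0],
  [-0.45,0,0,0,0,0,0],
])

```text
time: 11.55
tool_pos: [0.5049, 0.0405, 0.1893]
tool_rot: [0.216, 0.063, 0.704, -0.673]
contact_force: [-0.0, 0.4, 0.9]
gripper_width: 0.728
```

```bash
python3 - <<'E'
from h import *
s,C,q=cur();print(q,s["gripper_width"],s["contact_force"]);plan(*grip())
E
```

```text
[0.5049 0.0405 0.1893] 0.7281379059515528 [-0.0375  0.4095  0.8718]
tip z 0.09036594777327397 low corner z 0.08608234600787881
rot deg [-0.0027  0.0405 -0.0329] | then shift mm (in new axes) [ 0.9579 88.009   0.6347] | in cur axes [ 1.0089 88.0085  0.6297]
```

>>> apply_moves([
  [-0.45,1,20,0.6,0,0,0],
  [-0.45,0,20,0,0,0,0],
  [-0.45,0,18,0,0,0,0],
  [-0.45,0,12,0,0,0,0],
  [-0.45,0,8,0,0,0,0],
  [-0.45,0,5,0,0,0,0],
  [-0.45,0,4,0,0,0,0],
  [-0.45,0,0,0,0,0,0],
  [-0.45,0,0,0,0,0,0],
])

```text
time: 12.45
tool_pos: [0.537, 0.0468, 0.1086]
tool_rot: [0.216, 0.064, 0.704, -0.673]
contact_force: [-1.1, 0.2, -0.4]
gripper_width: 0.724
```

```bash
python3 - <<'E'
from h import *
s,C,q=cur();print(q,s["gripper_width"],s["contact_force"]);plan(*grip())
sc=manip.grab_frame("scene");cv2.imwrite("pics/p11.png",cv2.resize(sc[170:300,240:370],(600,600),interpolation=2))
E
```

```text
[0.537  0.0468 0.1086] 0.7239303093279201 [-1.1146  0.2324 -0.3986]
tip z 0.09036594777327397 low corner z 0.08608234600787881
rot deg [-0.0154 -0.0015 -0.0261] | then shift mm (in new axes) [-0.3218  0.9114 -0.2296] | in cur axes [-0.3214  0.9114 -0.2299]
```

View pics/p11.png

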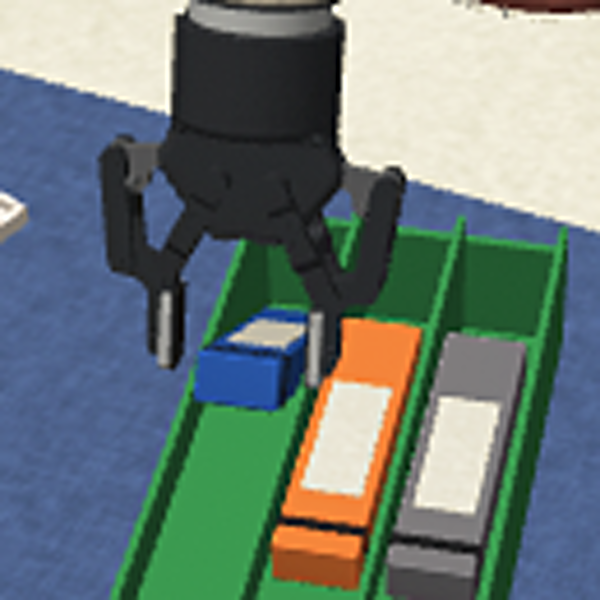

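```bash
python3 - <<'E'
from h import *
s,C,q=cur()
for l in(.008,.012,.016,.019):
    print(l,[ (proj("scene",q+C@np.array([dx,l,sz*.0345]))-[240,170])*4.615 for sz in(1,-1) for dx in(-.011,)])
E
```

```text
0.008 [array([159.4797, 360.1001]), array([305.9684, 379.4127])]
0.012 [array([159.1721, 368.1459]), array([305.4736, 387.5096])]
0.016 [array([158.8653, 376.1716]), array([304.98  , 395.5861])]
0.019 [array([158.6356, 382.1778]), array([304.6106, 401.6302])]
```

The jaws straddle the back end. The open tips sit about 7 mm back, so I'll go 3 mm deeper, close and lift slightly.

>>> apply_moves([
  [-0.45,0,3,0,0,0,0],
  [-0.45,0,0,0,0,0,0],
  [0,0,0,0,0,0,0],
  [0.2,0,0,0,0,0,0],
  [0.5,0,0,0,0,0,0],
  [1,0,0,0,0,0,0],
  [1,0,0,0,0,0,0],
  [1,0,0,0,0,0,0],
  [1,0,0,0,0,0,0],
])

```text
time: 13.4
tool_pos: [0.5379, 0.0472, 0.1053]
tool_rot: [0.216, 0.063, 0.704, -0.673]
contact_force: [-2.2, 0.4, 2.9]
gripper_width: 0.449
```

>>> apply_moves([
  [1,-2,-4.6,0,0,0,0],
  [1,-3.9,-9.2,0,0,0,0],
  [1,-3.9,-9.2,0,0,0,0],
  [1,-5.8,-13.8,0,0,0,0],
  [1,-5.8,-13.8,0,0,0,0],
  [1,-5.8,-13.8,0,0,0,0],
  [1,-5.8,-13.8,0,0,0,0],
  [1,-5.8,-13.8,0,0,0,0],
  [1,-5.8,-13.8,0,0,0,0],
  [1,-5.8,-13.8,0,0,0,0],
  [1,-5.8,-13.8,0,0,0,0],
  [1,-5.8,-13.8,0,0,0,0],
  [1,0,0,0,0,0,0],
  [1,0,0,0,0,0,0],
])

```text
time: 14.8
tool_pos: [0.5378, 0.0471, 0.2653]
tool_rot: [0.216, 0.063, 0.704, -0.673]
contact_force: [0.8, 0.0, -2.0]
gripper_width: 0.449
```

```bash
python3 - <<'E'
from h import *
s,C,q=cur();print(q,s["gripper_width"],s["contact_force"],s["ft_torque"])
sc=manip.grab_frame("scene");cv2.imwrite("pics/s12.png",sc);cv2.imwrite("pics/p12.png",cv2.resize(sc[100:340,200:440],(600,600),interpolation=2));cv2.imwrite("pics/t12.png",manip.grab_frame("top"))
E
```

```text
[0.5378 0.0471 0.2653] 0.4494666659844337 [ 0.7894  0.0343 -1.9515] [-0.0432  0.1948 -0.0107]
```

View pics/p12.png

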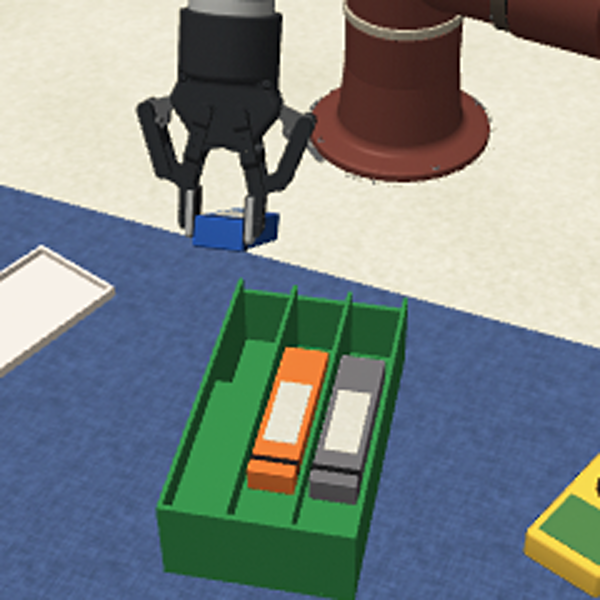

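Held and clear of the bin with about 2 N of weight; the other two packs haven't moved. I'll check the pack's predicted pose against the masks and plan the placing.

```bash
cat >> h.py <<'E'
PH=.612
def rel(ph=PH,B=(.0107,.0912),yp=-.0515,tg=np.array([.5379,.0472,.1053]),t=.4):
    M=ori(YAW,t,-1);c,s=np.cos(ph),np.sin(ph)
    o=binw(B[0]-.075*c,yp,B[1]-.075*s)
    f=np.array([np.cos(YAW),np.sin(YAW),0]);l=np.array([-f[1],f[0],0]);P=np.column_stack([c*f+[0,0,s],l,-s*f+[0,0,c]])
    return M.T@P, M.T@(o-tg)   # pack rot, origin in tool frame
def corners(Rp,o):
    return np.array([o+Rp@np.array([x,y,z]) for x in(-.075,.075) for y in(-.02,.02) for z in(0,.024)])
E
python3 - <<'E'
from h import *
s,C,q=cur()
for ph in(.55,.612,.67):
    A,o=rel(ph);K=corners(C@A,q+C@o)
    for n in("scene","top"):
        u=np.array([proj(n,k) for k in K]);print(ph,n,"min",u.min(0),"max",u.max(0))
for n in("scene","top"):
    im=cv2.imread(f"pics/{n[0]}12.png");h=cv2.cvtColor(im,cv2.COLOR_BGR2HSV).astype(int)
    m=((h[...,0]>105)&(h[...,0]<118)&(h[...,1]>150)).astype(np.uint8)
    k,_,st,_=cv2.connectedComponentsWithStats(m);print(n,[r.tolist() for r in st[1:] if r[4]>25])
A,o=rel();print("pack rel tool",o)
# placement: pack level, centre at tray
f=np.array([np.cos(TYAW),np.sin(TYAW),0]);P=np.column_stack([f,[-f[1],f[0],0],[0,0,1]])
M=P@A.T
for z in(.12,.010):
    p=np.array([*TR,z])-M@o;print("TCP",p);plan(p,M)
E
```

```text
0.55 scene min [275.7758 178.3882] max [311.6986 199.8843]
0.55 top min [329.4141 162.9748] max [369.0755 256.0072]
0.612 scene min [275.7758 182.578 ] max [311.4274 199.8843]
0.612 top min [329.4141 162.9748] max [368.0726 254.5724]
0.67 scene min [275.7758 185.0932] max [311.1279 199.8843]
0.67 top min [329.4141 162.9748] max [367.1052 252.974 ]
scene [[277, 185, 34, 16, 327]]
top [[342, 224, 26, 29, 495]]
pack rel tool [0.0615 0.0361 0.0004]
TCP [ 0.5367 -0.2582  0.1423]
rot deg [  2.7086  28.6924 -34.197 ] | then shift mm (in new axes) [-106.0879  101.3375  293.9738] | in cur axes [108.9493  85.6911 297.8785]
TCP [ 0.5367 -0.2582  0.0323]
rot deg [  2.7086  28.6924 -34.197 ] | then shift mm (in new axes) [-129.2336  208.8748  293.9738] | in cur axes [151.5507 187.1067 297.9498]
```

The held pack's outline matches the prediction to 1–2 px, with a pitch of about 0.62. Next I'll level it up high, then carry it over.

>>> apply_moves([
  [1,0,0,0,0.45,4.78,-5.75],
  [1,0,0,0,0.45,4.78,-5.75],
  [1,0,0,0,0.45,4.78,-5.75],
  [1,0,0,0,0.45,4.78,-5.75],
  [1,0,0,0,0.45,4.78,-5.75],
  [1,0,0,0,0.45,4.78,-5.75],
  [1,0,0,0,0,0,0],
  [1,0,0,0,0,0,0],
])

```text
time: 15.7
tool_pos: [0.5377, 0.047, 0.2636]
tool_rot: [-0.171, 0.02, 0.707, -0.686]
contact_force: [0.5, -0.3, -1.8]
gripper_width: 0.453
```

```bash
cat >> h.py <<'E'
def place(z,ph=.622):
    A,o=rel(ph);f=np.array([np.cos(TYAW),np.sin(TYAW),0]);P=np.column_stack([f,[-f[1],f[0],0],[0,0,1]])
    M=P@A.T;p=np.array([*TR,z])-M@o;plan(p,M);return p,M
E
python3 - <<'E'
from h import *
s,C,q=cur();print(q);place(.24);place(.08)
E
```

```text
[0.5377 0.047  0.2636]
rot deg [-0.0594  0.0873 -0.3795] | then shift mm (in new axes) [-80.3691 -16.8604 294.0446] | in cur axes [-80.0301 -16.0243 294.1837]
rot deg [-0.0594  0.0873 -0.3795] | then shift mm (in new axes) [-115.598   139.213   294.0446] | in cur axes [-114.2246  140.279   294.0747]
```

>>> apply_moves([
  [1,-8,0,29.4,0,0,-0.38],
  [1,-8,0,29.4,0,0,0],
  [1,-8,0,29.4,0,0,0],
  [1,-8,0,29.4,0,0,0],
  [1,-8,0,29.4,0,0,0],
  [1,-8,0,29.4,0,0,0],
  [1,-8,0,29.4,0,0,0],
  [1,-8,0,29.4,0,0,0],
  [1,-8,0,29.4,0,0,0],
  [1,-8,0,29.4,0,0,0],
  [1,-7,23,0,0,0,0],
  [1,-7,23,0,0,0,0],
  [1,-7,23,0,0,0,0],
  [1,-7,23,0,0,0,0],
  [1,-7,23,0,0,0,0],
  [1,0,24,0,0,0,0],
  [1,0,0,0,0,0,0],
  [1,0,0,0,0,0,0],
])

```text
time: 17.5
tool_pos: [0.5362, -0.2578, 0.1048]
tool_rot: [-0.173, 0.019, 0.707, -0.686]
contact_force: [0.2, -0.5, -2.2]
gripper_width: 0.453
```

```bash
python3 - <<'E'
from h import *
s,C,q=cur();print(q,s["gripper_width"],s["contact_force"]);place(.08);place(.02)
A,o=rel(.622);P=C@A;c=q+C@o;K=corners(P,c);print("pack origin est",c)
for n in("scene","top"):
    im=manip.grab_frame(n);cv2.imwrite(f"pics/{n[0]}13.png",im);h=cv2.cvtColor(im,cv2.COLOR_BGR2HSV).astype(int)
    u=np.array([proj(n,k) for k in K]);print(n,"pred",u.min(0),u.max(0))
    m=((h[...,0]>105)&(h[...,0]<118)&(h[...,1]>150)).astype(np.uint8)
    for r in cv2.connectedComponentsWithStats(m)[2][1:]:
        if r[4]>25:print("  ",r.tolist())
sc=cv2.imread("pics/s13.png");cv2.imwrite("pics/p13.png",cv2.resize(sc[120:280,130:290],(600,600),interpolation=2))
E
```

```text
[ 0.5362 -0.2578  0.1048] 0.4526470495679952 [ 0.2418 -0.5314 -2.2306]
rot deg [-0.0501  0.0521 -0.0433] | then shift mm (in new axes) [-1.2836  2.1317  0.259 ] | in cur axes [-1.2818  2.1329  0.2583]
rot deg [-0.0501  0.0521 -0.0433] | then shift mm (in new axes) [-14.4945  60.6592   0.259 ] | in cur axes [-14.4484  60.6704   0.2192]
pack origin est [ 0.4707 -0.2398  0.0823]
scene pred [165.2565 176.9423] [226.0346 222.1852]
   [185, 178, 41, 39, 555]
   [167, 207, 13, 16, 81]
top pred [467.8195 194.9261] [509.629  276.4936]
```

The outline again matches to 1–2 px: the pack is level and centred over the tray, with its underside at about 82 mm. Now I'll lower it.

>>> apply_moves([
  [1,-2.2,9.75,0.2,0,0,0],
  [1,-2.2,9.75,0,0,0,0],
  [1,-2.2,9.75,0,0,0,0],
  [1,-2.2,9.75,0,0,0,0],
  [1,-2.2,9.75,0,0,0,0],
  [1,-1.5,6.8,0,0,0,0],
  [1,-1.1,4.9,0,0,0,0],
  [1,-0.7,3.0,0,0,0,0],
  [1,-0.7,3.0,0,0,0,0],
  [1,0,0,0,0,0,0],
  [1,0,0,0,0,0,0],
])

```text
time: 18.7
tool_pos: [0.5367, -0.2585, 0.0366]
tool_rot: [-0.174, 0.019, 0.707, -0.686]
contact_force: [0.5, -0.7, -2.1]
gripper_width: 0.45
```

>>> apply_moves([
  [1,-0.3,1.5,0,0,0,0],
  [1,-0.3,1.5,0,0,0,0],
  [1,0,0,0,0,0,0],
  [1,0,0,0,0,0,0],
])

```text
time: 19.1
tool_pos: [0.5364, -0.2583, 0.0332]
tool_rot: [-0.174, 0.019, 0.707, -0.686]
contact_force: [-0.8, -0.3, -1.6]
gripper_width: 0.457
```

>>> apply_moves([
  [1,-0.3,1.5,0,0,0,0],
  [1,-0.3,1.5,0,0,0,0],
  [1,0,0,0,0,0,0],
  [1,0,0,0,0,0,0],
])

```text
time: 19.5
tool_pos: [0.5363, -0.2583, 0.03]
tool_rot: [-0.174, 0.019, 0.707, -0.686]
contact_force: [-0.8, -0.3, -1.6]
gripper_width: 0.445
```

>>> apply_moves([
  [1,-0.2,1,0,0,0,0],
  [1,0,0,0,0,0,0],
  [1,0,0,0,0,0,0],
])

```text
time: 19.8
tool_pos: [0.5364, -0.2583, 0.0291]
tool_rot: [-0.174, 0.019, 0.707, -0.686]
contact_force: [0.3, -0.1, -2.3]
gripper_width: 0.449
```

>>> apply_moves([
  [1,-0.2,1,0,0,0,0],
  [1,0,0,0,0,0,0],
  [1,0,0,0,0,0,0],
])

```text
time: 20.1
tool_pos: [0.5364, -0.2584, 0.0288]
tool_rot: [-0.174, 0.019, 0.707, -0.686]
contact_force: [-1.5, 1.2, 4.5]
gripper_width: 0.45
```

It made contact at about 6.5 N with the fingertips clear of the floor, so I'll open gently and retreat along the tool axis.

>>> apply_moves([
  [0.1,0,0,0,0,0,0],
  [0.0,0,0,0,0,0,0],
  [-0.2,0,0,0,0,0,0],
  [-0.5,0,0,0,0,0,0],
  [-0.5,0,0,0,0,0,0],
  [-0.5,0,-5,0,0,0,0],
  [-0.5,0,-15,0,0,0,0],
  [-0.5,0,-30,0,0,0,0],
  [-0.5,0,-40,0,0,0,0],
  [-0.5,0,-40,0,0,0,0],
  [-0.5,-40,0,0,0,0,0],
  [-0.5,-40,0,0,0,0,0],
  [-0.5,-40,0,0,0,0,0],
  [-0.5,0,0,0,0,0,0],
  [-0.5,0,0,0,0,0,0],
  [-0.5,0,0,0,0,0,0],
])

```text
time: 21.7
tool_pos: [0.6765, -0.2978, 0.1301]
tool_rot: [-0.173, 0.019, 0.706, -0.686]
contact_force: [0.7, -0.7, 1.4]
gripper_width: 0.748
```

```bash
python3 - <<'E'
from h import *
s,C,q=cur();print(q,s["contact_force"],s["gripper_width"])
t=manip.grab_frame("top");sc=manip.grab_frame("scene");t0=cv2.imread("pics/top0.png")
h=cv2.cvtColor(sc,cv2.COLOR_BGR2HSV).astype(int);m=((h[...,0]>105)&(h[...,0]<118)&(h[...,1]>150));m[:,:150]=0;m[:,270:]=0
m=cv2.morphologyEx(m.astype(np.uint8),3,np.ones((3,3)));x,y,w,hh=cv2.boundingRect(big(m));print("scene blue box",x,y,x+w,y+hh)
f=np.array([np.cos(TYAW),np.sin(TYAW),0]);P=np.column_stack([f,[-f[1],f[0],0],[0,0,1]])
u=np.array([proj("scene",k) for k in corners(P,np.array([*TR,.004]))]);print("pred if centred",u.min(0),u.max(0))
o=np.zeros((560,800,3),np.uint8);o[:,:400]=cv2.resize(t[130:354,420:580],(400,560),interpolation=2);o[:280,400:]=cv2.resize(sc[170:282,130:290],(400,280),interpolation=2);o[280:,400:]=cv2.resize(t[70:320,120:477],(400,280),interpolation=2);cv2.imwrite("pics/p14.png",o)
d=cv2.absdiff(t,t0).max(2)>60;print("changed px: meter",d[185:275,145:215].sum(),"tape",d[80:140,420:480].sum(),"grey/orange",d[155:245,265:325].sum())
E
```

```text
[ 0.6765 -0.2978  0.1301] [ 0.6511 -0.6652  1.4283] 0.7480506247152372
scene blue box 174 203 230 246
pred if centred [171.7774 201.5878] [229.8177 246.6187]
changed px: meter 0 tape 0 grey/orange 54
```

View pics/p14.png

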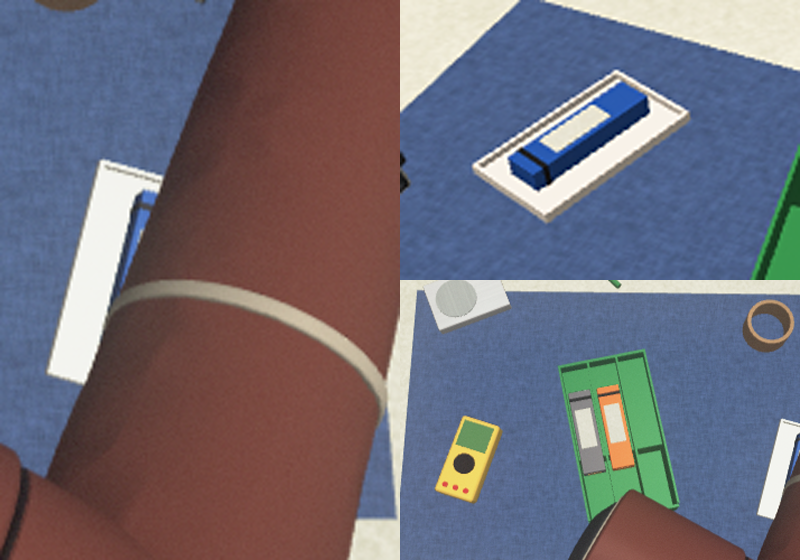

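The pack lies flat, label up and centred in the tray, and the arm touches nothing. The other things are where they were.

```bash
python3 -c "
from plant import manip
print(manip.job_done(),manip.state()['time'])"
```

```text
the job is handed in; nothing more can be done
the job is handed in; nothing more can be done
```

The job is handed in: the blue pack lies flat with its label up in the white tray. The last move ended at 21.7 s of the 61 s allowed.

**What I did:** I pushed the pack about 56 mm with shut fingers. It stayed level even with its middle past the edge, probably held by finger friction. It tipped into the well only when I backed the fingers off, and it stayed tipped on its own. I gripped it across its raised back end, levelled it in the air and lowered it into the tray until I felt contact (about 6 N). Then I opened the gripper and backed away.

**Last checks:**
- **Blue pack:** its outline in the scene view matches a pack centred flat in the tray to about 2 px, roughly 4 mm.
- **Multimeter and tape roll:** no pixels changed in the top view.
- **Orange and grey packs:** they look unmoved. 54 changed pixels showed up in that part of the picture; I put these down to the blue pack being gone and did not check further.
- **Robot contact:** the force sensor read up to 1.4 N with the arm clear of everything, within its usual noise.

**Checks that disagreed:** my first estimate of the tipped pose (0.67 rad) was off by a few pixels between the two views. I used about 0.61–0.62 rad instead, and the held pack's outline confirmed it.

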